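# Put the doming punches away in size order

## Task

Move the four doming punches from the wooden rack to the metal rack, one to a pocket, in order of size: the punch with the largest ball (black sleeve) next to the red end block, then blue, then yellow, and the smallest (white) at the other end. Leave each standing upright on its foot, ball up, fully down in its pocket, and do not disturb the glass jar between the racks.

Things in the scene. Friction and masses are not known exactly. Their poses are not given: they have to be found in the camera images.
- punch_black: Doming punch, upright: round black sleeve 34 mm in diameter, 8 to 60 mm above the underside (grip here), on a steel foot 32 mm in diameter, 8 mm high; on top a thin neck and a steel ball 28 mm in diameter, the largest of the four, its top at 97 mm. Loose, about 0.2 kg. Origin: centre of the underside; z up along the punch.
- punch_blue: Doming punch, upright: round blue sleeve 34 mm in diameter, 8 to 60 mm above the underside (grip here), on a steel foot 32 mm in diameter, 8 mm high; on top a thin neck and a steel ball 22 mm in diameter, the second largest of the four, its top at 91 mm. Loose, about 0.2 kg. Origin: centre of the underside; z up along the punch.
- punch_yellow: Doming punch, upright: round yellow sleeve 34 mm in diameter, 8 to 60 mm above the underside (grip here), on a steel foot 32 mm in diameter, 8 mm high; on top a thin neck and a steel ball 16 mm in diameter, the second smallest of the four, its top at 85 mm. Loose, about 0.2 kg. Origin: centre of the underside; z up along the punch.
- punch_white: Doming punch, upright: round white sleeve 34 mm in diameter, 8 to 60 mm above the underside (grip here), on a steel foot 32 mm in diameter, 8 mm high; on top a thin neck and a steel ball 10 mm in diameter, the smallest of the four, its top at 80 mm. Loose, about 0.2 kg. Origin: centre of the underside; z up along the punch.
- wood_rack: Fixed pale wooden rack, cork floors, 274 x 62 mm: a row of four open pockets, in which the punches stand at the start, in any order. Origin: centre of the underside; x along the row, y across, z up. Pocket centres at x = -84, -28, +28, +84 mm, y = 0; pockets 50 x 50 mm, floor 8 mm and wall tops 24 mm above the table, walls 6 mm thick.
- metal_rack: Fixed aluminium rack, black floors, 274 x 62 mm: a row of four empty pockets. Origin: centre of the underside; x along the row, y across, z up. Pocket centres at x = -84, -28, +28, +84 mm, y = 0; pockets 50 x 50 mm, floor 8 mm and wall tops 24 mm above the table, walls 6 mm thick. At each end, 126 mm from the origin, an end block (18 x 56 mm, top 40 mm above the table): one red, one bare metal.
- red_stop: The red end block of the metal rack, 18 x 56 x 34 mm, fixed, at either its +x or its -x end. It marks where the row begins. Origin: centre of its underside, 6 mm above the table.
- jar: Small amber glass jar with a brass lid, 44 mm in diameter, 60 mm high, standing loose between the two racks; not to be disturbed. Origin: centre of its underside.
Mind the look-alikes: they are no part of the job. Of the things shaped like the punch_blue, the blue one is meant. Leave any purple look-alike of the punch_black alone.

How it is judged (in metres and radians):
At the end, for the whole second after the job is handed in: All four punches stand released and at rest on the floors of the metal rack's pockets, black nearest the red end block, then blue, yellow, white: each within 14 mm of its pocket's centre along and across the row, its underside within 4 mm of the pocket floor's height, and within 0.12 rad of upright (((x of red_stop in the frame of metal_rack below 0 m and x of punch_black in the frame of metal_rack between -0.098 and -0.07 m and x of punch_blue in the frame of metal_rack between -0.042 and -0.014 m and x of punch_yellow in the frame of metal_rack between 0.014 and 0.042 m and x of punch_white in the frame of metal_rack between 0.07 and 0.098 m) or (x of red_stop in the frame of metal_rack above 0 m and x of punch_black in the frame of metal_rack between 0.07 and 0.098 m and x of punch_blue in the frame of metal_rack between 0.014 and 0.042 m and x of punch_yellow in the frame of metal_rack between -0.042 and -0.014 m and x of punch_white in the frame of metal_rack between -0.098 and -0.07 m)) and y of punch_black in the frame of metal_rack between -0.014 and 0.014 m and z of punch_black in the frame of metal_rack between 0.004 and 0.012 m and angle between each of punch_black, punch_blue, punch_yellow, punch_white's own z axis and vertical below 0.12 rad and linear speed of each of punch_black, punch_blue, punch_yellow, punch_white below 0.02 m/s and y of punch_blue in the frame of metal_rack between -0.014 and 0.014 m and z of punch_blue in the frame of metal_rack between 0.004 and 0.012 m and y of punch_yellow in the frame of metal_rack between -0.014 and 0.014 m and z of punch_yellow in the frame of metal_rack between 0.004 and 0.012 m and y of punch_white in the frame of metal_rack between -0.014 and 0.014 m and z of punch_white in the frame of metal_rack between 0.004 and 0.012 m); the robot touches nothing.
It fails at once if the glass jar is pushed more than 25 mm from its place or tipped by more than 0.3 rad (distance of jar from where it was at the start of the episode above 0.025 m or angle between jar's own z axis and vertical above 0.3 rad).
It also fails if it takes over 99 s, if anything falls off the work surface, if the arm or the gripper's body presses on something with over 40 N, if the wrist force passes 120 N, or if a joint passes its speed limit or range.

## Robot

A 6-joint arm with a two-finger parallel gripper is mounted at the origin on the work surface. World frame = base frame: x ahead of the robot, y to its left, z up, the work surface at z = 0. Lengths are in m, angles in degrees, forces in N, time in s.
With the tool pointing down it reaches from about 0.25 to 0.725 m from the base axis. Payload 9.7 kg.
Tool frame: the origin (TCP) lies midway between the tips of the shut fingers; the grasp point (between the pads) lies 19 mm behind it; z points along the fingers, y is the line along which they close (so a half turn about z gives the same grasp; the last joint's range is limited). The gripper opens to 85 mm and grips with 20 to 120 N. Pads are 22 mm wide; open, the fingers measure 114 mm over their backs; the gripper's body (76 mm by 85 mm) begins 54 mm behind the grasp point. The pads swing forward as they close: fully open they stand 13 mm farther back than shut.
Start: joints at [-75.688, 4.979, 10.078, 95.1, 0, 90], TCP at [0.136, -0.533, 0.208] pointing down, gripper open.
Joint ranges: [-179.16, 179.16], [-48.56, 103.87], [-65.8, 70.77], [-126.05, 130.52], [-82.76, 87.17], [-180, 180]. Speed limits (degrees/s): [127.2, 127.2, 147.25, 180, 180, 180].

## Interface

Orientations are given as [roll, pitch, yaw] about the fixed x, y, z axes, in that order (R = Rz(yaw) Ry(pitch) Rx(roll)).
In Python, from workcell import * gives the robot as it stands.
- The arm moves only by the tool servo_tool, never from a script. Its argument "moves" is a list of rows, each a list of 4 numbers: the shift along the world's x, y, z in cm, then the turn about the world's z in rad. A call has 1 to 20 rows; each row is the pose to reach, as a shift and turn from the pose commanded when the call began; what a row does not reach only later rows make up. A row lasts 1/12 s, in which the tool goes at most 41.7 mm and 7.16 degrees, less where a joint would pass 70% of its speed; a pose out of reach is approached as far as the arm can. A call with a gripper value outside its range is refused whole. "claw" is the closure, from 0 (fully open) to 1 (shut), set as the call begins (left out, the last holds). The fingers move at their own pace and stop on an object; "force" is the grip in N (left out, the last holds). Time passes only in rows, so rows that repeat a pose let the fingers close. It gives the time, the measured TCP pose, the force, the opening and the grip force at its end, in the units of the state.
- get_obs(): the state, without advancing time (a new reading comes with each control period).
- camera(name): name is "scene" or "side" or "wrist"; returns the picture (420x560x3 uint8, red, green, blue); there is no depth.
- get_calibration(name): a dict with "fx", "fy", "cx", "cy" (pixels), "rvec" (rotation vector, rad) and "tvec" (3), from world to camera coordinates, as OpenCV has them; the wrist camera has in their place "tool_from_camera" (4x4, takes a point from camera to tool coordinates, whose origin is the TCP and whose axes are the flange's). Camera axes: x right, y down, z forward; pixel columns grow to the right and rows downward; lengths in m; the calibration is good to about 2 mm. A picture is of the moment at which its call begins: read the wrist's pose just before it. get_calibration takes no time and is no camera call.
- job_done(): hands the job in; it is judged then, once.
The state is a dict: "time": time; "q": joint angles; "qd": joint speeds; "joint_efforts": joint torques, N m; "ee_pos": TCP position; "tcp_rot": TCP orientation; "wrist_force": force on the tool from outside, world axes, zero at the start; "torque": the same for the moment, N m; "opening": finger opening in m; "grasp_force": force on a finger pad.
Only numpy, scipy, OpenCV 4.12 (cv2) and the standard library are available. Lean on these libraries where they do the work, as an engineer would, in place of code of your own. Each camera call takes 0.05 s, during which the arm holds its last target. There are 200 camera calls.

## Working session

There is one attempt and no reset: what is moved stays moved. The work goes in short steps, Python scripts to look and compute and a tool call to move; the robot and the scene stay as the last step left them, time stands still between calls to the robot, and variables do not carry over. Pictures are saved under pics/ and viewed, at most 14 in all, crops included, and the job is handed in when it is done.

Besides the shell and the picture viewer there is one more tool, called after "Call:" by a JSON object that holds its "method" and its "body", one argument or row to a line. servo_tool: Moves the arm, as the interface text tells. Its arguments: {"type":"object","properties":{"moves":{"type":"array","items":{"type":"array","items":{"type":"number"}}},"claw":{"type":"number"},"force":{"type":"number"}},"required":["moves"]}

```bash
mkdir -p pics; python3 - <<'E'
from workcell import *
import cv2
for n in("scene","side"):
    cv2.imwrite(f"pics/{n}0.png",camera(n)[:,:,::-1]); c=get_calibration(n); print(n,c)
print(get_calibration("wrist")); o=get_obs(); print(o)
E
```

```text
scene {'fx': 461.14915634426166, 'fy': 461.14915634426166, 'cx': 276.23312569724374, 'cy': 208.17115592947553, 'rvec': array([ 2.01529806,  1.24799394, -0.53955888]), 'tvec': array([-0.23920438, -0.28300898,  1.46747435])}
side {'fx': 441.55682689793474, 'fy': 441.55682689793474, 'cx': 276.3602382018682, 'cy': 205.44083215602038, 'rvec': array([ 0.25826848, -2.83583755,  1.17815162]), 'tvec': array([0.54303065, 0.12329064, 0.86912956])}
{'fx': 347.57704158220565, 'fy': 347.57704158220565, 'cx': 277.6189964651458, 'cy': 212.4778481015329, 'tool_from_camera': array([[ 2.68374542e-04, -9.56447280e-01, -2.91904999e-01,
         7.54970540e-02],
       [ 9.99997531e-01,  9.00604089e-04, -2.03150496e-03,
         2.70976198e-04],
       [ 2.20591823e-03, -2.91903733e-01,  9.56445160e-01,
        -1.66131251e-01],
       [ 0.00000000e+00,  0.00000000e+00,  0.00000000e+00,
         1.00000000e+00]])}
{'time': 0.1, 'q': array([-7.56878863e+01,  5.00743518e+00,  1.00403788e+01,  9.50980695e+01,
       -1.62550865e-03,  9.00010668e+01]), 'qd': array([-0.03120893, -0.12527096,  0.09165107, -0.17955557, -0.13701878,
       -0.04529026]), 'joint_efforts': array([-7.52107517e-04, -5.21562946e+01,  4.65653014e+01,  1.58823113e-02,
       -1.98603766e-05,  1.28111775e-07]), 'ee_pos': array([ 0.13590087, -0.53272519,  0.2071713 ]), 'tcp_rot': array([-1.79934874e+02,  1.62672017e-03,  1.43110487e+01]), 'wrist_force': array([-0.34196375, -0.40461591,  0.02591892]), 'torque': array([-0.013178  ,  0.04906312, -0.01831513]), 'grasp_force': 0.0, 'opening': 0.08532401304439476}
```

View pics/scene0.png

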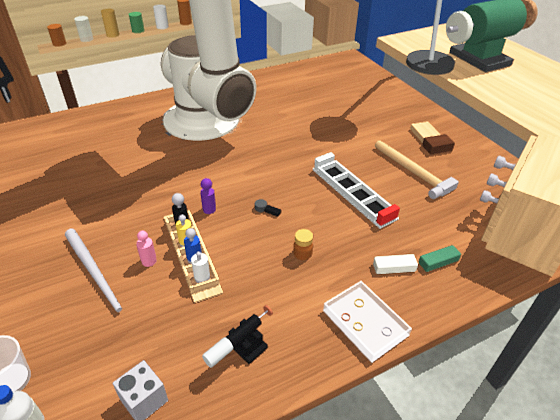

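View pics/side0.png

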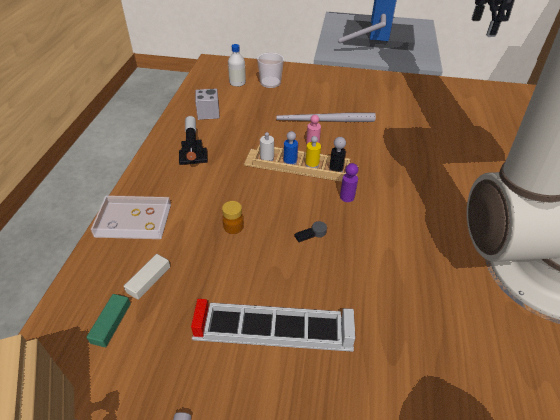

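The scene view shows the wooden rack with black (180,208), yellow (184,232), blue (192,245) and white (200,265), running away from the robot. Off the rack there are two look-alikes, purple (208,197) and pink (146,248), which are not part of the job. The metal rack's red block is at (388,215), the bare block at (326,160), and the jar is at (303,243). I'll measure these and confirm with one crop.

```bash
cat > h.py <<'E'
from workcell import *
import cv2, numpy as np
def cal(n):
    if n!="wrist":
        c=get_calibration(n); R=cv2.Rodrigues(c["rvec"])[0]; t=c["tvec"]
    else:
        c=get_calibration(n); o=get_obs()
        from scipy.spatial.transform import Rotation as Ro
        W=np.eye(4); W[:3,:3]=Ro.from_euler("xyz",o["tcp_rot"],degrees=True).as_matrix(); W[:3,3]=o["ee_pos"]
        T=np.linalg.inv(W@c["tool_from_camera"]); R,t=T[:3,:3],T[:3,3]
    return np.array([[c["fx"],0,c["cx"]],[0,c["fy"],c["cy"]],[0,0,1]]),R,t
def ray(C,uv):
    K,R,t=C; return -R.T@t, R.T@np.linalg.inv(K)@np.array([uv[0],uv[1],1.])
def onz(C,uv,z):
    o,d=ray(C,uv); return o+d*(z-o[2])/d[2]
def tri(C1,a,C2,b):
    o1,d1=ray(C1,a);o2,d2=ray(C2,b); d1/=np.linalg.norm(d1); d2/=np.linalg.norm(d2)
    s=np.linalg.lstsq(np.c_[d1,-d2],o2-o1,rcond=None)[0]; p,q=o1+s[0]*d1,o2+s[1]*d2
    return (p+q)/2,np.linalg.norm(p-q)
def proj(C,P):
    K,R,t=C; p=K@(R@np.asarray(P,float)+t); return p[:2]/p[2]
H={"blue":((105,120,60),(122,255,255)),"yellow":((24,150,100),(33,255,255)),"red":((0,200,120),(4,255,255)),
"black":((0,0,0),(179,255,45)),"white":((0,0,170),(179,45,255)),"purple":((125,100,40),(150,255,255))}
def blob(im,col,box=None):
    m=cv2.inRange(cv2.cvtColor(im,cv2.COLOR_RGB2HSV),*H[col])
    if box: k=np.zeros_like(m); x0,y0,x1,y1=box; k[y0:y1,x0:x1]=255; m&=k
    n,l,s,c=cv2.connectedComponentsWithStats(m)
    return sorted([(int(s[i,4]),np.round(c[i],1),s[i,:4].tolist()) for i in range(1,n) if s[i,4]>15],key=lambda x:-x[0])
E
python3 - <<'E'
from h import *
A,B=(cv2.imread(f"pics/{n}0.png")[:,:,::-1] for n in("scene","side"))
CA,CB=cal("scene"),cal("side")
ba,bb=(140,180,225,300),(240,120,360,180)
for c in("black","yellow","blue","white"):
    a,b=blob(A,c,ba),blob(B,c,bb); print(c,a[:2],b[:2])
    P=tri(CA,a[0][1],CB,b[0][1]); print("  ",P[0].round(3),P[1].round(4))
a,b=blob(A,"red",(360,190,420,240)),blob(B,"red",(180,290,220,350)); print(a[:1],b[:1],tri(CA,a[0][1],CB,b[0][1]))
print(blob(A,"black",(310,150,400,230))[:6]);print(blob(B,"black",(200,300,350,350))[:6])
for b in blob(B,"black",(200,300,350,350))[:4]: print(onz(CB,b[1],.012).round(4))
for a in blob(A,"black",(310,150,400,230))[:4]: print(onz(CA,a[1],.012).round(4))
print("jar",tri(CA,(304,237),CB,(232,209)))
cv2.imwrite("pics/crop1.png",np.vstack([np.hstack([cv2.resize(A[185:300,130:230],(400,460)),cv2.resize(B[110:204,240:360],(390,460))[:, :390]]),])[:,:,::-1])
E
```

```text
black [(160, array([179.2, 211.4]), [172, 203, 16, 20])] [(277, array([336.8, 159.4]), [330, 148, 15, 23])]
   [ 0.443 -0.206  0.046] 0.008
yellow [] [(283, array([312.6, 154.2]), [306, 142, 15, 25])]Traceback (most recent call last):
  File "<stdin>", line 7, in <module>
IndexError: list index out of range
```

```bash
python3 - <<'E'
from h import *
A,B=(cv2.imread(f"pics/{n}0.png")[:,:,::-1] for n in("scene","side"))
CA,CB=cal("scene"),cal("side")
h=cv2.cvtColor(np.ascontiguousarray(A),cv2.COLOR_RGB2HSV)
print(h[232,180:190].tolist(),h[245,188:196].tolist())
H["yellow"]=((22,190,120),(34,255,255))
ba,bb=(140,180,225,300),(240,120,360,180)
for c in("black","yellow","blue","white"):
    a,b=blob(A,c,ba),blob(B,c,bb); print(c,a[:2],b[:2])
    if a and b: P=tri(CA,a[0][1],CB,b[0][1]); print("  ",P[0].round(3),P[1].round(4), onz(CA,a[0][1],.045).round(3),onz(CB,b[0][1],.045).round(3))
a,b=blob(A,"red",(360,190,420,240)),blob(B,"red",(180,290,220,350)); print(a[:1],b[:1])
if a and b: print(tri(CA,a[0][1],CB,b[0][1]))
for b in blob(B,"black",(200,300,350,350))[:4]: print(b,onz(CB,b[1],.012).round(4))
for a in blob(A,"black",(310,150,400,230))[:4]: print(a,onz(CA,a[1],.012).round(4))
print("jar",tri(CA,(304,237),CB,(232,209)))
cv2.imwrite("pics/crop1.png",np.hstack([cv2.resize(A[185:300,130:230],(400,460)),cv2.resize(B[110:204,260:360],(390,460))])[:,:,::-1])
E
```

```text
[[23, 178, 215], [23, 179, 217], [23, 176, 220], [23, 179, 222], [22, 185, 216], [22, 110, 176], [120, 29, 176], [130, 12, 193], [128, 5, 208], [135, 9, 223]] [[111, 205, 147], [111, 196, 147], [111, 201, 170], [110, 206, 229], [111, 200, 216], [111, 203, 187], [111, 202, 179], [112, 200, 130]]
black [(160, array([179.2, 211.4]), [172, 203, 16, 20])] [(277, array([336.8, 159.4]), [330, 148, 15, 23])]
   [ 0.443 -0.206  0.046] 0.008 [ 0.436 -0.207  0.045] [ 0.445 -0.203  0.045]
yellow [] [(297, array([312.7, 154.1]), [306, 142, 15, 25])]
blue [(257, array([191.6, 246.6]), [184, 235, 17, 26])] [(285, array([290.2, 151.6]), [284, 140, 14, 24])]
   [ 0.556 -0.217  0.043] 0.004 [ 0.556 -0.218  0.045] [ 0.557 -0.211  0.045]
white [(405, array([200.3, 266.8]), [191, 251, 19, 32]), (69, array([177.8, 196.9]), [173, 193, 11, 9])] [(159, array([266.8, 145.9]), [260, 136, 14, 24])]
   [ 0.616 -0.221  0.045] 0.0027 [ 0.618 -0.22   0.045] [ 0.616 -0.222  0.045]
[(171, array([386.6, 216.6]), [377, 208, 23, 17])] [(378, array([198.4, 316.9]), [191, 299, 16, 37])]
(array([0.64488592, 0.24140311, 0.01938585]), np.float64(0.0014068343179256333))
(571, array([321.9, 328.2]), [308, 317, 29, 23]) [0.4328 0.2203 0.012 ]
(570, array([289.4, 325.9]), [275, 315, 29, 22]) [0.4884 0.2261 0.012 ]
(548, array([256.8, 323.6]), [243, 313, 29, 22]) [0.5445 0.232  0.012 ]
(530, array([224.6, 321.4]), [210, 311, 29, 22]) [0.6003 0.238  0.012 ]
(102, array([374.9, 206.5]), [366, 201, 18, 12]) [0.5956 0.2431 0.012 ]
(95, array([360.6, 194.2]), [352, 189, 18, 11]) [0.5405 0.238  0.012 ]
(83, array([346.7, 182.6]), [339, 178, 16, 10]) [0.485  0.2319 0.012 ]
(76, array([333.4, 171.4]), [326, 167, 16, 10]) [0.4284 0.2259 0.012 ]
jar (array([0.64343309, 0.00995871, 0.05353452]), np.float64(0.002302557406758709))
```

View pics/crop1.png

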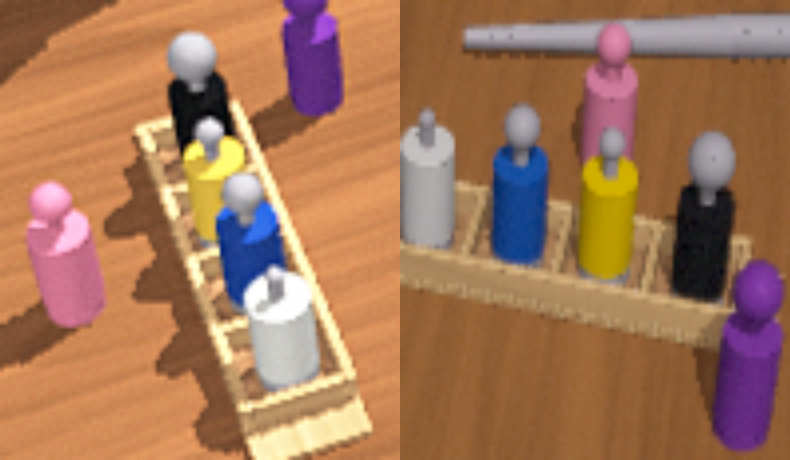

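The crop confirms it: the steel-balled black, yellow, blue and white punches are in the rack. Purple and pink stand outside and stay put. The row spacing comes out at 56 mm for both racks, which agrees with the given size. I'll move above the wooden rack for a wrist view.

Call:
{"method": "servo_tool", "body": {
  "moves": [
    [39.4,32,5,-0.355],
    [39.4,32,5,-0.355],
    [39.4,32,5,-0.355],
    [39.4,32,5,-0.355],
    [39.4,32,5,-0.355],
    [39.4,32,5,-0.355],
    [39.4,32,5,-0.355],
    [39.4,32,5,-0.355],
    [39.4,32,5,-0.355],
    [39.4,32,5,-0.355],
    [39.4,32,5,-0.355],
    [39.4,32,5,-0.355],
    [39.4,32,5,-0.355],
    [39.4,32,5,-0.355],
    [39.4,32,5,-0.355],
    [39.4,32,5,-0.355],
    [39.4,32,5,-0.355],
    [39.4,32,5,-0.355],
    [39.4,32,5,-0.355],
    [39.4,32,5,-0.355]
  ],
  "claw": 0,
  "force": 50
}}

```text
time: 1.77
ee_pos: [0.5295, -0.2135, 0.258]
tcp_rot: [180.0, -0.0, -6.1]
wrist_force: [-0.0, 0.5, 0.3]
opening: 0.0855
grasp_force: 0.0
```

```bash
python3 - <<'E'
from h import *
C=cal("wrist"); im=camera("wrist"); cv2.imwrite("pics/w1.png",im[:,:,::-1]); o=get_obs(); print(o["ee_pos"],o["tcp_rot"],o["q"],o["time"])
np.savez("w1.npz",K=C[0],R=C[1],t=C[2])
for c in("black","yellow","blue","white","purple"):
    for a in blob(im,c)[:3]: print(c,a,onz(C,a[1],.068).round(4))
B=cal("side"); print("purple base",onz(B,(348,196),0.005),"pink",onz(B,(314,150),.03))
E
```

```text
[ 0.52957852 -0.213401    0.25797819] [ 1.79994875e+02 -1.61544528e-02 -6.08098841e+00] [-2.19473759e+01  9.44936730e+00  2.06718822e+01  1.01205575e+02
 -5.12896381e-04  1.64133613e+02] 1.8167
black (5972, array([386., 394.]), [232, 339, 243, 81]) [ 0.2414 -0.3209  0.068 ]
black (2325, array([533.3, 381.9]), [473, 350, 87, 70]) [ 0.2411 -0.5051  0.068 ]
black (2083, array([133.7, 397.2]), [91, 359, 115, 61]) [0.2698 0.0003 0.068 ]
blue (235, array([272.8, 149.2]), [263, 137, 30, 32]) [ 0.5636 -0.2114  0.068 ]
white (2038, array([451.7, 173. ]), [435, 106, 35, 134]) [ 0.5199 -0.3928  0.068 ]
white (1011, array([275.2,  92.3]), [258, 74, 35, 37]) [ 0.6177 -0.2197  0.068 ]
white (370, array([279.2, 267.2]), [268, 257, 23, 21]) [ 0.4321 -0.2041  0.068 ]
purple (908, array([214.5, 285.4]), [201, 254, 30, 54]) [ 0.4171 -0.128   0.068 ]
purple base [ 0.40924392 -0.12607405  0.005     ] pink [ 0.50295108 -0.24748948  0.03      ]
```

View pics/w1.png

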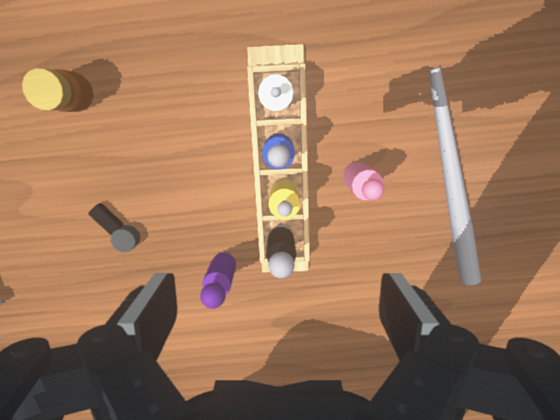

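The wrist view shows the row from white (276,92) through blue (278,155) and yellow (285,208) to black's ball (281,265). Pink is at (365,183) and purple at (218,280), both clear of the row. Joint 6 would overrun at the metal rack, so I'll make a half turn the other way and measure the balls.

Call:
{"method": "servo_tool", "body": {
  "moves": [
    [0,0,0,2.2],
    [0,0,0,2.2],
    [0,0,0,2.2],
    [0,0,0,2.2],
    [0,0,0,2.2],
    [0,0,0,2.2],
    [0,0,0,2.2],
    [0,0,0,2.2],
    [0,0,0,2.2],
    [0,0,0,2.2],
    [0,0,0,2.2],
    [0,0,0,2.2],
    [0,0,0,2.2],
    [0,0,0,2.2],
    [0,0,0,2.2],
    [0,0,0,2.2],
    [0,0,0,2.2],
    [0,0,0,2.2]
  ]
}}

```text
time: 3.32
ee_pos: [0.5298, -0.2131, 0.2578]
tcp_rot: [180.0, 0.0, 120.4]
wrist_force: [0.6, -0.1, 1.4]
opening: 0.0853
grasp_force: 0.0
```

Call:
{"method": "servo_tool", "body": {
  "moves": [
    [0,0,0,0.942],
    [0,0,0,0.942],
    [0,0,0,0.942],
    [0,0,0,0.942],
    [0,0,0,0.942],
    [0,0,0,0.942],
    [0,0,0,0.942],
    [0,0,0,0.942],
    [0,0,0,0.942],
    [0,0,0,0.942]
  ]
}}

```text
time: 4.15
ee_pos: [0.5298, -0.2131, 0.2578]
tcp_rot: [-180.0, 0.0, 173.8]
wrist_force: [-0.0, 0.1, 0.6]
opening: 0.085
grasp_force: 0.0
```

```bash
python3 - <<'E'
from h import *
d=np.load("w1.npz"); W=(d["K"],d["R"],d["t"])
C=cal("wrist"); im=camera("wrist"); cv2.imwrite("pics/w2.png",im[:,:,::-1]); o=get_obs(); print(o["ee_pos"],o["tcp_rot"],o["q"],o["time"])
np.savez("w2.npz",K=C[0],R=C[1],t=C[2])
for n,uv,z in(("black",(281,265),.091),("yellow",(285,209),.085),("blue",(278,156),.088),("white",(276,92),.083)):
    p=onz(W,uv,z); print(n,p.round(4),"predicted pix w2",proj(C,p).round(0))
E
```

```text
[ 0.5298788  -0.21301752  0.25784485] [-1.79997636e+02  4.61986715e-03  1.73828472e+02] [-2.19001558e+01  9.47729366e+00  2.06884309e+01  1.01206050e+02
 -1.02316609e-03 -1.57286281e+01] 4.2
black [ 0.4456 -0.2074  0.091 ] predicted pix w2 [273.  94.]
yellow [ 0.5044 -0.2176  0.085 ] predicted pix w2 [269. 159.]
blue [ 0.559  -0.2162  0.088 ] predicted pix w2 [277. 213.]
white [ 0.6173 -0.2206  0.083 ] predicted pix w2 [279. 264.]
```

View pics/w2.png

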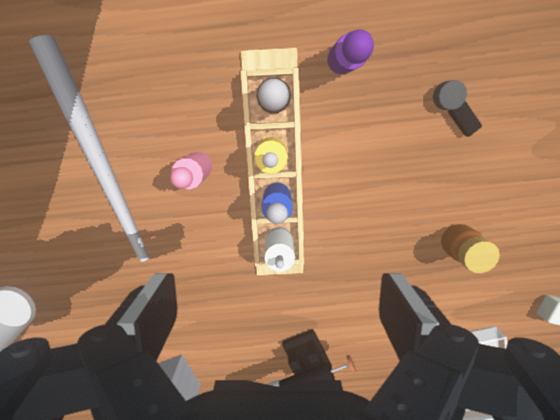

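Both wrist views agree to about 2 mm on all four punches. Next is the same look above the metal rack.

Call:
{"method": "servo_tool", "body": {
  "moves": [
    [-1.6,44.5,0,0.213],
    [-1.6,44.5,0,0.213],
    [-1.6,44.5,0,0.213],
    [-1.6,44.5,0,0.213],
    [-1.6,44.5,0,0.213],
    [-1.6,44.5,0,0.213],
    [-1.6,44.5,0,0.213],
    [-1.6,44.5,0,0.213],
    [-1.6,44.5,0,0.213],
    [-1.6,44.5,0,0.213],
    [-1.6,44.5,0,0.213],
    [-1.6,44.5,0,0.213],
    [-1.6,44.5,0,0.213],
    [-1.6,44.5,0,0.213],
    [-1.6,44.5,0,0.213],
    [-1.6,44.5,0,0.213]
  ],
  "claw": 0.3
}}

```text
time: 5.53
ee_pos: [0.5142, 0.2309, 0.2581]
tcp_rot: [180.0, 0.0, -173.9]
wrist_force: [1.0, -0.3, -0.2]
opening: 0.0599
grasp_force: 0.0
```

```bash
python3 - <<'E'
from h import *
C=cal("wrist"); im=camera("wrist"); cv2.imwrite("pics/w3.png",im[:,:,::-1]); o=get_obs(); print(o["ee_pos"],o["tcp_rot"],o["q"],o["time"],o["opening"])
for c in("black","red"):
    for a in blob(im,c,(200,0,350,300))[:6]: print(c,a,onz(C,a[1],.008 if c=="black" else .04).round(4))
E
```

```text
[0.5141912  0.23096025 0.25808366] [ 1.79993816e+02  2.24680623e-02 -1.73918002e+02] [ 2.41888825e+01  8.39685184e+00  1.94947849e+01  1.01074656e+02
 -1.10486272e-03  1.81068830e+01] 5.5833 0.059772182776324005
```

View pics/w3.png

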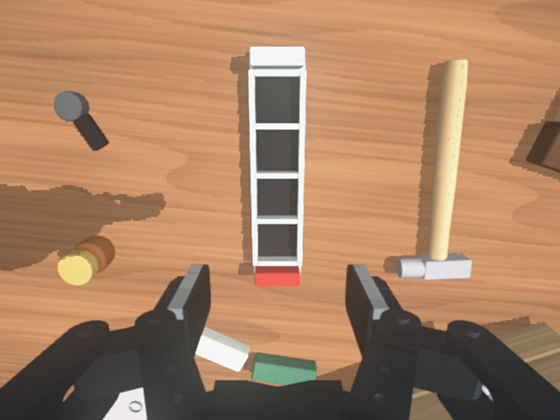

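The view shows the metal rack with its wall mid-lines at rows 126, 175.5 and 220, centred on column 277.5. The red block is at (278,277) at the far end, and the jar at (78,265).

```bash
python3 - <<'E'
from h import *
C=cal("wrist")
P=[onz(C,uv,.024) for uv in((277.5,126),(277.5,175.5),(277.5,220))]
for p in P: print(p.round(4))
im=cv2.imread("pics/w3.png"); g=im[:,:,::-1].min(2)
print([ (r,np.where(g[r,240:315]>200)[0][[0,-1]]+240) for r in (90,126,150,176,200,220)])
print([r for r in range(40,270) if g[r,278]>170])
for s,z in((-84,0),(84,0)):
    c=P[1]+s/1000*np.array([np.cos(np.radians(6.1)),np.sin(np.radians(6.1)),0]); print(s,c)
print("red",onz(C,(278,285),.04),onz(C,(278,276),.04))
E
```

```text
[0.4621 0.2261 0.024 ]
[0.5178 0.232  0.024 ]
[0.5722 0.2378 0.024 ]
[(90, array([249, 305])), (126, array([250, 304])), (150, array([250, 303])), (176, array([251, 303])), (200, array([252, 302])), (220, array([252, 302]))]
[46, 47, 48, 49, 50, 51, 52, 53, 54, 55, 56, 57, 58, 59, 60, 61, 62, 63, 64, 65, 69, 70, 71, 72, 73, 74, 75, 123, 124, 125, 126, 127, 128, 173, 174, 175, 176, 177, 178, 218, 219, 220, 221, 222, 223, 261, 262, 263, 264, 265]
-84 [0.43431773 0.22309563 0.024     ]
84 [0.6013665  0.24094799 0.024     ]
red [0.65085074 0.2468053  0.04      ] [0.63861356 0.24549413 0.04      ]
```

Call:
{"method": "servo_tool", "body": {
  "moves": [
    [-6.9,-43.8,-8,-0.213],
    [-6.9,-43.8,-8,-0.213],
    [-6.9,-43.8,-8,-0.213],
    [-6.9,-43.8,-8,-0.213],
    [-6.9,-43.8,-8,-0.213],
    [-6.9,-43.8,-8,-0.213],
    [-6.9,-43.8,-8,-0.213],
    [-6.9,-43.8,-8,-0.213],
    [-6.9,-43.8,-8,-0.213],
    [-6.9,-43.8,-8,-0.213],
    [-6.9,-43.8,-8,-0.213],
    [-6.9,-43.8,-8,-0.213],
    [-6.9,-43.8,-8,-0.213],
    [-6.9,-43.8,-8,-0.213],
    [-6.9,-43.8,-8,-0.213],
    [-6.9,-43.8,-8,-0.213]
  ]
}}

```text
time: 6.92
ee_pos: [0.4453, -0.2051, 0.1782]
tcp_rot: [-180.0, 0.0, 174.1]
wrist_force: [-0.3, 0.8, -0.4]
opening: 0.0599
grasp_force: 0.0
```

Call:
{"method": "servo_tool", "body": {
  "moves": [
    [0,0,-2,0],
    [0,0,-4,0],
    [0,0,-6,0],
    [0,0,-8,0],
    [0,0,-10,0],
    [0,0,-11.5,0],
    [0,0,-13,0],
    [0,0,-14,0],
    [0,0,-14,0],
    [0,0,-14,0]
  ]
}}

```text
time: 7.75
ee_pos: [0.4451, -0.2054, 0.038]
tcp_rot: [180.0, -0.0, 174.0]
wrist_force: [-0.1, -0.4, -0.1]
opening: 0.0602
grasp_force: 0.0
```

Call:
{"method": "servo_tool", "body": {
  "moves": [
    [0,0,0,0],
    [0,0,0,0],
    [0,0,0,0],
    [0,0,0,0],
    [0,0,0,0],
    [0,0,0,0],
    [0,0,0,0],
    [0,0,0,0],
    [0,0,0,0]
  ],
  "claw": 1,
  "force": 50
}}

```text
time: 8.5
ee_pos: [0.4458, -0.2063, 0.0392]
tcp_rot: [-180.0, 0.1, 174.0]
wrist_force: [0.1, 0.6, 5.7]
opening: 0.031
grasp_force: 49.0
```

Call:
{"method": "servo_tool", "body": {
  "moves": [
    [0,0,1,0],
    [0,0,3,0],
    [0,0,6,0],
    [0,0,9,0],
    [0,0,12,0],
    [0,0,14,0],
    [0,0,14,0],
    [0,0,14,0]
  ]
}}

```text
time: 9.17
ee_pos: [0.4454, -0.2062, 0.179]
tcp_rot: [-180.0, 0.1, 174.0]
wrist_force: [0.3, 0.5, -3.1]
opening: 0.0304
grasp_force: 49.8
```

Call:
{"method": "servo_tool", "body": {
  "moves": [
    [1.2,3.4,0,0.016],
    [2.4,6.8,0,0.032],
    [3.6,10.2,0,0.048],
    [4.8,13.6,0,0.064],
    [6,17,0,0.08],
    [7.2,20.4,0,0.096],
    [8.4,23.8,0,0.112],
    [9.6,27.2,0,0.128],
    [10.8,30.6,0,0.144],
    [12,34,0,0.16],
    [13.2,37.4,0,0.18],
    [14.4,40.8,0,0.2],
    [15.2,43.4,0,0.21],
    [15.6,44.7,0,0.213],
    [15.6,44.7,0,0.213],
    [15.6,44.7,0,0.213],
    [15.6,44.7,0,0.213],
    [15.6,44.7,0,0.213]
  ]
}}

```text
time: 10.67
ee_pos: [0.6007, 0.24, 0.1775]
tcp_rot: [-180.0, -0.0, -173.9]
wrist_force: [-0.0, 0.5, -1.5]
opening: 0.0306
grasp_force: 50.0
```

```bash
python3 - <<'E'
from h import *
o=get_obs(); print(o["ee_pos"],o["tcp_rot"],o["time"],o["opening"],o["wrist_force"])
A,B=camera("scene"),camera("side")
cv2.imwrite("pics/c2.png",np.hstack([cv2.resize(A[90:270,290:430],(400,514)),cv2.resize(B[220:350,150:290],(400,371+143))])[:,:,::-1])
E
```

```text
[0.60068703 0.23995949 0.17751494] [-1.79978613e+02 -3.88243838e-02 -1.73864868e+02] 10.6667 0.030563528213972756 [-0.0203906   0.51554798 -1.53646466]
```

View pics/c2.png

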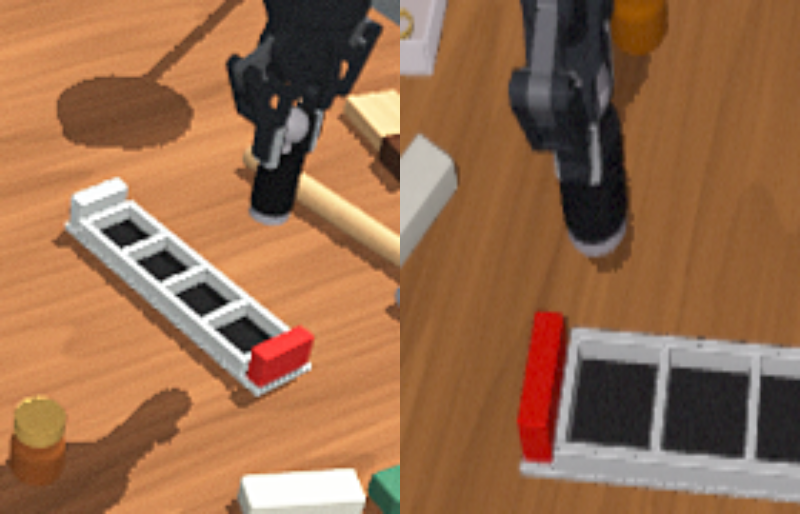

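Black is held upright (scene crop, 275,215), with its sleeve clear of the rack. I'll lower and release.

Call:
{"method": "servo_tool", "body": {
  "moves": [
    [0,0,-2,0],
    [0,0,-4,0],
    [0,0,-6,0],
    [0,0,-8,0],
    [0,0,-10,0],
    [0,0,-11.5,0],
    [0,0,-12.5,0],
    [0,0,-13.2,0],
    [0,0,-13.7,0],
    [0,0,-13.9,0],
    [0,0,-13.9,0],
    [0,0,-13.9,0]
  ]
}}

```text
time: 11.77
ee_pos: [0.6014, 0.2412, 0.0397]
tcp_rot: [180.0, 0.1, -173.8]
wrist_force: [-0.0, -0.2, -2.4]
opening: 0.0306
grasp_force: 49.9
```

Call:
{"method": "servo_tool", "body": {
  "moves": [
    [0,0,0,0],
    [0,0,0,0],
    [0,0,0,0],
    [0,0,0,0],
    [0,0,0,0],
    [0,0,0,0],
    [0,0,2,0],
    [0,0,5,0],
    [0,0,9,0],
    [0,0,13,0],
    [0,0,14,0],
    [0,0,14,0],
    [0,0,14,0]
  ],
  "claw": 0.3
}}

```text
time: 12.85
ee_pos: [0.6014, 0.2413, 0.1793]
tcp_rot: [180.0, 0.1, -173.8]
wrist_force: [0.1, 0.2, -1.6]
opening: 0.0594
grasp_force: 0.0
```

```bash
python3 - <<'E'
from h import *
C=cal("wrist"); im=camera("wrist"); o=get_obs(); print(o["ee_pos"],o["time"],o["opening"])
cv2.imwrite("pics/w4.png",im[:,:,::-1])
print(proj(C,(.6015,.241,.091)))
E
```

```text
[0.60088053 0.24102431 0.17789463] 12.9 0.05960719641342983
[276.61198878 207.10477213]
```

View pics/w4.png

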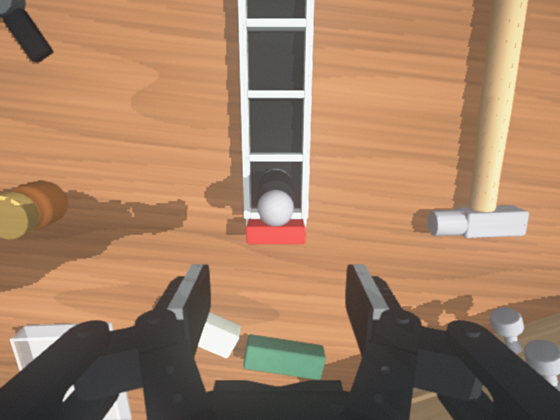

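Black's ball is at (275,207) against a predicted (277,207), so it is seated. Blue is next.

Call:
{"method": "servo_tool", "body": {
  "moves": [
    [-4.2,-45.7,0,-0.213],
    [-4.2,-45.7,0,-0.213],
    [-4.2,-45.7,0,-0.213],
    [-4.2,-45.7,0,-0.213],
    [-4.2,-45.7,0,-0.213],
    [-4.2,-45.7,0,-0.213],
    [-4.2,-45.7,0,-0.213],
    [-4.2,-45.7,0,-0.213],
    [-4.2,-45.7,0,-0.213],
    [-4.2,-45.7,0,-0.213],
    [-4.2,-45.7,0,-0.213],
    [-4.2,-45.7,0,-0.213],
    [-4.2,-45.7,0,-0.213],
    [-4.2,-45.7,0,-0.213],
    [-4.2,-45.7,0,-0.213],
    [-4.2,-45.7,0,-0.213],
    [-4.2,-45.7,0,-0.213],
    [-4.2,-45.7,0,-0.213]
  ]
}}

```text
time: 14.4
ee_pos: [0.5592, -0.215, 0.1789]
tcp_rot: [-180.0, 0.0, 174.1]
wrist_force: [0.3, -1.8, 0.9]
opening: 0.0599
grasp_force: 0.0
```

Call:
{"method": "servo_tool", "body": {
  "moves": [
    [0,0,-2,0],
    [0,0,-4,0],
    [0,0,-6,0],
    [0,0,-8,0],
    [0,0,-10,0],
    [0,0,-11.5,0],
    [0,0,-13,0],
    [0,0,-14,0],
    [0,0,-14,0],
    [0,0,-14,0]
  ]
}}

```text
time: 15.23
ee_pos: [0.5589, -0.2156, 0.0388]
tcp_rot: [180.0, -0.0, 174.0]
wrist_force: [0.7, 0.6, 1.0]
opening: 0.06
grasp_force: 0.0
```

Call:
{"method": "servo_tool", "body": {
  "moves": [
    [0,0,0,0],
    [0,0,0,0],
    [0,0,0,0],
    [0,0,0,0],
    [0,0,0,0],
    [0,0,0,0],
    [0,0,0,0],
    [0,0,0,0],
    [0,0,0,0]
  ],
  "claw": 1,
  "force": 50
}}

```text
time: 15.98
ee_pos: [0.5598, -0.2163, 0.0404]
tcp_rot: [-180.0, 0.1, 174.0]
wrist_force: [-0.3, 0.3, 5.8]
opening: 0.0303
grasp_force: 49.0
```

Call:
{"method": "servo_tool", "body": {
  "moves": [
    [0,0,1,0],
    [0,0,3,0],
    [0,0,6,0],
    [0,0,9,0],
    [0,0,12,0],
    [0,0,14,0],
    [0,0,14,0],
    [0,0,14,0]
  ]
}}

```text
time: 16.65
ee_pos: [0.5595, -0.2161, 0.1802]
tcp_rot: [-180.0, 0.1, 174.0]
wrist_force: [0.6, -0.6, -0.8]
opening: 0.0306
grasp_force: 49.7
```

Call:
{"method": "servo_tool", "body": {
  "moves": [
    [-0.1,3.4,0,0.016],
    [-0.2,6.8,0,0.032],
    [-0.3,10.2,0,0.048],
    [-0.4,13.6,0,0.064],
    [-0.5,17,0,0.08],
    [-0.6,20.4,0,0.096],
    [-0.7,23.8,0,0.112],
    [-0.8,27.2,0,0.128],
    [-0.9,30.6,0,0.144],
    [-1,34,0,0.16],
    [-1.1,37.4,0,0.18],
    [-1.2,40.8,0,0.2],
    [-1.3,43.4,0,0.21],
    [-1.4,45.1,0,0.213],
    [-1.4,45.1,0,0.213],
    [-1.4,45.1,0,0.213],
    [-1.4,45.1,0,0.213],
    [-1.4,45.1,0,0.213]
  ]
}}

```text
time: 18.15
ee_pos: [0.5449, 0.234, 0.1783]
tcp_rot: [-180.0, -0.0, -173.9]
wrist_force: [0.6, 0.8, -0.8]
opening: 0.0303
grasp_force: 49.8
```

Call:
{"method": "servo_tool", "body": {
  "moves": [
    [0,0,-2,0],
    [0,0,-4,0],
    [0,0,-6,0],
    [0,0,-8,0],
    [0,0,-10,0],
    [0,0,-11.5,0],
    [0,0,-12.5,0],
    [0,0,-13.2,0],
    [0,0,-13.7,0],
    [0,0,-13.9,0],
    [0,0,-13.9,0],
    [0,0,-13.9,0]
  ]
}}

```text
time: 19.15
ee_pos: [0.5455, 0.2351, 0.0407]
tcp_rot: [180.0, 0.1, -173.8]
wrist_force: [-0.9, 1.5, -1.7]
opening: 0.0301
grasp_force: 49.7
```

Call:
{"method": "servo_tool", "body": {
  "moves": [
    [0,0,0,0],
    [0,0,0,0],
    [0,0,0,0],
    [0,0,0,0],
    [0,0,0,0],
    [0,0,0,0],
    [0,0,2,0],
    [0,0,5,0],
    [0,0,9,0],
    [0,0,13,0],
    [0,0,14,0],
    [0,0,14,0],
    [0,0,14,0]
  ],
  "claw": 0.3
}}

```text
time: 20.23
ee_pos: [0.5454, 0.2353, 0.1803]
tcp_rot: [180.0, 0.1, -173.8]
wrist_force: [-0.1, 0.2, -0.7]
opening: 0.0599
grasp_force: 0.0
```

Call:
{"method": "servo_tool", "body": {
  "moves": [
    [-4.1,-45.2,0,-0.213],
    [-4.1,-45.2,0,-0.213],
    [-4.1,-45.2,0,-0.213],
    [-4.1,-45.2,0,-0.213],
    [-4.1,-45.2,0,-0.213],
    [-4.1,-45.2,0,-0.213],
    [-4.1,-45.2,0,-0.213],
    [-4.1,-45.2,0,-0.213],
    [-4.1,-45.2,0,-0.213],
    [-4.1,-45.2,0,-0.213],
    [-4.1,-45.2,0,-0.213],
    [-4.1,-45.2,0,-0.213],
    [-4.1,-45.2,0,-0.213],
    [-4.1,-45.2,0,-0.213],
    [-4.1,-45.2,0,-0.213],
    [-4.1,-45.2,0,-0.213],
    [-4.1,-45.2,0,-0.213],
    [-4.1,-45.2,0,-0.213]
  ]
}}

```text
time: 21.73
ee_pos: [0.5042, -0.2161, 0.1799]
tcp_rot: [-180.0, 0.0, 174.1]
wrist_force: [0.4, -0.8, -0.3]
opening: 0.0595
grasp_force: 0.0
```

Call:
{"method": "servo_tool", "body": {
  "moves": [
    [0,0,-2,0],
    [0,0,-4,0],
    [0,0,-6,0],
    [0,0,-8,0],
    [0,0,-10,0],
    [0,0,-11.5,0],
    [0,0,-13,0],
    [0,0,-14,0],
    [0,0,-14.1,0],
    [0,0,-14.1,0]
  ]
}}

```text
time: 22.57
ee_pos: [0.5038, -0.2166, 0.0387]
tcp_rot: [180.0, -0.0, 174.0]
wrist_force: [-0.4, 0.9, 0.7]
opening: 0.0599
grasp_force: 0.0
```

Call:
{"method": "servo_tool", "body": {
  "moves": [
    [0,0,0,0],
    [0,0,0,0],
    [0,0,0,0],
    [0,0,0,0],
    [0,0,0,0],
    [0,0,0,0],
    [0,0,0,0],
    [0,0,0,0],
    [0,0,0,0]
  ],
  "claw": 1,
  "force": 50
}}

```text
time: 23.32
ee_pos: [0.5048, -0.2173, 0.0403]
tcp_rot: [-180.0, 0.1, 174.0]
wrist_force: [-0.3, 1.0, 6.1]
opening: 0.0304
grasp_force: 48.9
```

Call:
{"method": "servo_tool", "body": {
  "moves": [
    [0,0,1,0],
    [0,0,3,0],
    [0,0,6,0],
    [0,0,9,0],
    [0,0,12,0],
    [0,0,14,0],
    [0,0,14,0],
    [0,0,14,0]
  ]
}}

```text
time: 23.98
ee_pos: [0.5045, -0.2172, 0.1802]
tcp_rot: [-180.0, 0.1, 174.0]
wrist_force: [0.1, -1.0, -2.9]
opening: 0.0306
grasp_force: 49.7
```

Now place yellow at (0.490, 0.229).

Call:
{"method": "servo_tool", "body": {
  "moves": [
    [-0.1,3.4,0,0.016],
    [-0.2,6.8,0,0.032],
    [-0.3,10.2,0,0.048],
    [-0.4,13.6,0,0.064],
    [-0.5,17,0,0.08],
    [-0.6,20.4,0,0.096],
    [-0.7,23.8,0,0.112],
    [-0.8,27.2,0,0.128],
    [-0.9,30.6,0,0.144],
    [-1,34,0,0.16],
    [-1.1,37.4,0,0.18],
    [-1.2,40.8,0,0.2],
    [-1.3,43.4,0,0.21],
    [-1.4,44.6,0,0.213],
    [-1.4,44.6,0,0.213],
    [-1.4,44.6,0,0.213],
    [-1.4,44.6,0,0.213],
    [-1.4,44.6,0,0.213]
  ]
}}

```text
time: 25.48
ee_pos: [0.49, 0.2278, 0.1786]
tcp_rot: [-180.0, -0.0, -173.9]
wrist_force: [0.1, 0.3, -1.1]
opening: 0.0303
grasp_force: 49.8
```

Call:
{"method": "servo_tool", "body": {
  "moves": [
    [0,0,-2,0],
    [0,0,-4,0],
    [0,0,-6,0],
    [0,0,-8,0],
    [0,0,-10,0],
    [0,0,-11.5,0],
    [0,0,-12.5,0],
    [0,0,-13.2,0],
    [0,0,-13.7,0],
    [0,0,-13.9,0],
    [0,0,-13.9,0],
    [0,0,-13.9,0]
  ]
}}

```text
time: 26.48
ee_pos: [0.4904, 0.2292, 0.0406]
tcp_rot: [180.0, 0.1, -173.8]
wrist_force: [0.5, 1.1, -1.1]
opening: 0.0301
grasp_force: 49.7
```

Call:
{"method": "servo_tool", "body": {
  "moves": [
    [0,0,0,0],
    [0,0,0,0],
    [0,0,0,0],
    [0,0,0,0],
    [0,0,0,0],
    [0,0,0,0],
    [0,0,2,0],
    [0,0,5,0],
    [0,0,9,0],
    [0,0,13,0],
    [0,0,14,0],
    [0,0,14,0],
    [0,0,14,0]
  ],
  "claw": 0.3
}}

```text
time: 27.57
ee_pos: [0.4903, 0.2293, 0.18]
tcp_rot: [180.0, 0.1, -173.8]
wrist_force: [-0.3, -0.6, -0.2]
opening: 0.0599
grasp_force: 0.0
```

Call:
{"method": "servo_tool", "body": {
  "moves": [
    [12.7,-45,0,-0.213],
    [12.7,-45,0,-0.213],
    [12.7,-45,0,-0.213],
    [12.7,-45,0,-0.213],
    [12.7,-45,0,-0.213],
    [12.7,-45,0,-0.213],
    [12.7,-45,0,-0.213],
    [12.7,-45,0,-0.213],
    [12.7,-45,0,-0.213],
    [12.7,-45,0,-0.213],
    [12.7,-45,0,-0.213],
    [12.7,-45,0,-0.213],
    [12.7,-45,0,-0.213],
    [12.7,-45,0,-0.213],
    [12.7,-45,0,-0.213],
    [12.7,-45,0,-0.213],
    [12.7,-45,0,-0.213],
    [12.7,-45,0,-0.213]
  ]
}}

```text
time: 29.07
ee_pos: [0.617, -0.2198, 0.1802]
tcp_rot: [-180.0, 0.0, 174.1]
wrist_force: [0.6, -0.5, 0.3]
opening: 0.0598
grasp_force: 0.0
```

Call:
{"method": "servo_tool", "body": {
  "moves": [
    [0,0,-2,0],
    [0,0,-4,0],
    [0,0,-6,0],
    [0,0,-8,0],
    [0,0,-10,0],
    [0,0,-11.5,0],
    [0,0,-13,0],
    [0,0,-14,0],
    [0,0,-14.1,0],
    [0,0,-14.1,0]
  ]
}}

```text
time: 29.9
ee_pos: [0.6168, -0.2205, 0.0387]
tcp_rot: [180.0, -0.0, 174.0]
wrist_force: [0.3, -0.5, 0.9]
opening: 0.0597
grasp_force: 0.0
```

Call:
{"method": "servo_tool", "body": {
  "moves": [
    [0,0,0,0],
    [0,0,0,0],
    [0,0,0,0],
    [0,0,0,0],
    [0,0,0,0],
    [0,0,0,0],
    [0,0,0,0],
    [0,0,0,0],
    [0,0,0,0]
  ],
  "claw": 1,
  "force": 50
}}

```text
time: 30.65
ee_pos: [0.6177, -0.221, 0.0405]
tcp_rot: [-180.0, 0.1, 174.0]
wrist_force: [-0.4, 1.3, 6.3]
opening: 0.0304
grasp_force: 48.9
```

Call:
{"method": "servo_tool", "body": {
  "moves": [
    [0,0,1,0],
    [0,0,3,0],
    [0,0,6,0],
    [0,0,9,0],
    [0,0,12,0],
    [0,0,14,0],
    [0,0,14,0],
    [0,0,14,0]
  ]
}}

```text
time: 31.32
ee_pos: [0.6175, -0.2212, 0.1799]
tcp_rot: [-180.0, 0.1, 174.0]
wrist_force: [0.3, -0.6, -3.7]
opening: 0.0303
grasp_force: 49.8
```

Call:
{"method": "servo_tool", "body": {
  "moves": [
    [-1.3,3.2,0,0.016],
    [-2.6,6.4,0,0.032],
    [-3.9,9.6,0,0.048],
    [-5.2,12.8,0,0.064],
    [-6.5,16,0,0.08],
    [-7.8,19.2,0,0.096],
    [-9.1,22.4,0,0.112],
    [-10.4,25.6,0,0.128],
    [-11.7,28.8,0,0.144],
    [-13,32,0,0.16],
    [-14.3,35.2,0,0.176],
    [-15.6,38.4,0,0.19],
    [-16.9,41.4,0,0.2],
    [-17.9,43.6,0,0.21],
    [-18.3,44.4,0,0.213],
    [-18.3,44.4,0,0.213],
    [-18.3,44.4,0,0.213],
    [-18.3,44.4,0,0.213],
    [-18.3,44.4,0,0.213]
  ]
}}

```text
time: 32.9
ee_pos: [0.4343, 0.222, 0.1784]
tcp_rot: [-180.0, -0.0, -173.9]
wrist_force: [0.0, -0.0, -2.7]
opening: 0.0298
grasp_force: 50.0
```

Call:
{"method": "servo_tool", "body": {
  "moves": [
    [0,0,-2,0],
    [0,0,-4,0],
    [0,0,-6,0],
    [0,0,-8,0],
    [0,0,-10,0],
    [0,0,-11.5,0],
    [0,0,-12.5,0],
    [0,0,-13.2,0],
    [0,0,-13.7,0],
    [0,0,-13.9,0],
    [0,0,-13.9,0],
    [0,0,-13.9,0]
  ]
}}

```text
time: 33.9
ee_pos: [0.4345, 0.2232, 0.0406]
tcp_rot: [180.0, 0.1, -173.8]
wrist_force: [-0.1, -1.1, 0.4]
opening: 0.0302
grasp_force: 50.1
```

Call:
{"method": "servo_tool", "body": {
  "moves": [
    [0,0,0,0],
    [0,0,0,0],
    [0,0,0,0],
    [0,0,0,0],
    [0,0,0,0],
    [0,0,0,0],
    [0,0,2,0],
    [0,0,5,0],
    [0,0,9,0],
    [0,0,13,0],
    [0,0,17,0],
    [7,0,19,0],
    [7,0,19,0],
    [7,0,19,0],
    [7,0,19,0]
  ],
  "claw": 0.3
}}

```text
time: 35.15
ee_pos: [0.505, 0.2229, 0.229]
tcp_rot: [-180.0, -0.1, -173.9]
wrist_force: [0.2, 0.0, 0.1]
opening: 0.0594
grasp_force: 0.0
```

```bash
python3 - <<'E'
from h import *
C=cal("wrist"); im=camera("wrist"); o=get_obs(); print(o["ee_pos"],o["time"],o["opening"])
S=camera("side"); cv2.imwrite("pics/f.png",np.hstack([cv2.resize(im,(440,330)),cv2.resize(S[195:360,170:370],(360,330))])[:,:,::-1])
for n,p in dict(black=(.6015,.241,.091),blue=(.5457,.235,.088),yellow=(.49,.229,.085),white=(.4345,.223,.083)).items(): print(n,(proj(C,p)*440/560).round(),)
E
```

```text
[0.50402812 0.22295096 0.22906925] 35.2 0.0597974683839553
black [224. 227.]
blue [224. 184.]
yellow [224. 138.]
white [225.  87.]
```

View pics/f.png

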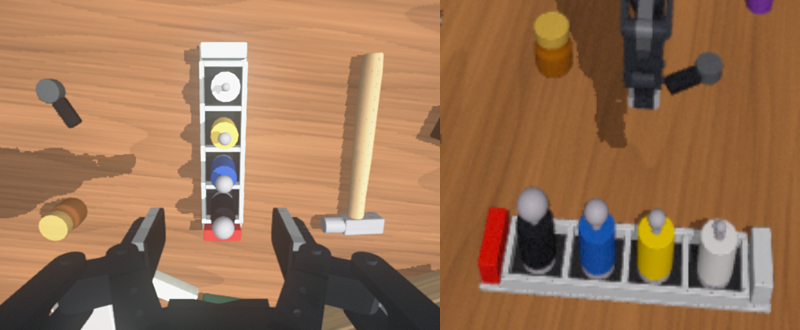

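All four stand upright, with balls at (223,228), (224,184), (224,138) and (225,87), each within a pixel of the prediction. The order from the red block is black, blue, yellow, white, and the jar stands in place. I'll hand the job in.

```bash
python3 -c "
from workcell import *
print(job_done())"
```

```text
the job is handed in; nothing more can be done
None
```

I moved all four punches to the metal rack and handed the job in at about 35 s; the final pictures show them upright in order from the red block (black, blue, yellow, white) with the jar in place, but the hand-in call returned no verdict.

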